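Dispense one catalyst tablet and slide it into the empty dish

TASK

The two porcelain dishes beside the tablet dispenser are a duplicate pair: one already has its tablet, the other is still empty. Push the dispenser's red plunger fully home once so that a single tablet comes out on the white landing plate, let the plunger spring all the way back, then nudge that tablet sideways off the plate so that it drops into the empty dish. Only push things: never lift the tablet, let no second tablet out, and leave the dishes, bottle, beaker and flask standing where they are.

Things in the scene. Friction and masses are not known exactly. Their poses are not given: they have to be found in the camera images.
- dispenser: bench tablet dispenser, screwed to the bench. Origin: on the bench under the axis of its upright magazine tube. +x: the way the plunger is pushed and the tablet comes out; +z up. An aluminium bed 40 mm wide, top 34 mm above the bench, runs under the plunger from x = -90 to +18 mm; a grey foot 110 mm wide (y), 12 mm high lies at x = -60 to 14 mm
- push_pad (a point): centre of the outer face (looking to the dispenser's -x) of the red push pad on the plunger's end: 38 mm wide (y), 34 mm high (36 to 70 mm above the bench), 8 mm thick. The face stands 106 mm from the tube axis at rest, on the -x side, and 46 mm when fully home
- plunger (a joint): travel of the level plunger in m: 0 at rest, 0.060 fully home at its stop, along the dispenser's +x. Spring return: about 2 N at first, 5.5 N just before the stop. Its steel bar pushes out the lowest tablet while the stack rides on the bar; the next tablet drops once the plunger is back at rest
- landing_plate (a point): on top of the white landing plate, 60 mm from the tube axis; axes as the dispenser's. Top 34 mm above the bench, 5 mm thick, 68 mm wide (34 mm to each side along y), open at both sides, with a steel stop 6 mm high across the far end, 28 mm beyond this point. A full stroke leaves the tablet's centre about at this point
- magazine (a point): on the axis of the clear magazine tube, at the channel floor, 34 mm above the bench; axes as the dispenser's. Tube outside radius 18 mm, from 46 to 150 mm above the bench, black cap up to 168 mm; grey collar round its foot 46 mm square, up to 52 mm
- tablet1_center (a point): centre of the lowest tablet in the magazine, the one that comes out: pale blue disc, 28 mm across, 9 mm thick, about 12 g, lying flat
- tablet2_center (a point): centre of the second tablet of the stack (same size); it must stay in the magazine
- tablet3_center (a point): centre of the third tablet of the stack
- tablet4_center (a point): centre of the fourth tablet of the stack
- tablet5_center (a point): centre of the fifth tablet of the stack
- dish_empty: the white porcelain dish without a tablet, loose on the bench at one side (+y or -y) of the landing plate: 82 mm across the rim, 25 mm high, wall 3 mm, inner floor 4 mm up, about 50 mm across. Its centre is about 72 mm sideways from the plate's middle: the rim reaches a few mm under the plate's edge. Origin: centre of its underside
- dish_served: the same kind of dish on the other side of the plate, with a tablet in it already. Origin: centre of its underside.
- served_tablet_center (a point): centre of the tablet that already lies in the served dish
- bottle: amber reagent bottle with black cap, radius 30 mm, 125 mm high, loose; stands at one of three places: about 18 cm to either side of the tube, or beyond the left far corner of the landing plate. Origin: centre of its underside
- beaker: glass beaker, radius 34 mm, 90 mm high, loose; stands at another of these places. Origin: centre of its underside
- flask: glass conical flask, radius 39 mm at the foot, 112 mm high, loose; stands at the third of these places. Origin: centre of its underside
Mind the look-alikes: they are no part of the job. What is shaped like the part that bears served_tablet_center but orange or purple is not meant.

How it is judged (in metres and radians):
On the way, in this order (a step that is already met when the one before it is completed fails the run):
1. the plunger is pushed fully home (within 4 mm of its stop) (value of joint plunger above 0.056 m).
2. the plunger is back at rest and the tablet lies on the landing plate (value of joint plunger below 0.003 m and x of tablet1_center in the frame of landing_plate above -0.02 m and z of tablet1_center in the frame of landing_plate between 0.002 and 0.008 m and y of tablet1_center in the frame of landing_plate between -0.03 and 0.03 m), for 0.1 s.
At the end, for the whole second after the job is handed in: tablet at rest in the empty dish (within 32 mm of its centre, under 24 mm above the bench), that dish upright within 15 mm of its place; plunger back within 3 mm; next tablet down at the bottom of the magazine; the served dish keeps its own tablet (horizontal distance between tablet1_center and dish_empty below 0.032 m and height (world z) of tablet1_center below 0.024 m and linear speed of tablet1 below 0.02 m/s and value of joint plunger below 0.003 m and distance of dish_empty from where it was at the start of the episode below 0.015 m and angle between dish_empty's own z axis and vertical below 0.1 rad and horizontal distance between served_tablet_center and dish_served below 0.032 m and horizontal distance between tablet2_center and magazine below 0.012 m and height (world z) of tablet2_center below 0.045 m); the robot touches nothing.
It fails at once if the tablet is lifted (height (world z) of tablet1_center above 0.05 m).
It fails at once if a second tablet leaves the magazine (horizontal distance between any of tablet2_center, tablet3_center, tablet4_center, tablet5_center and magazine above 0.012 m).
It fails at once if a dish or its tablet is pushed about (distance of any of dish_empty, dish_served from where it was at the start of the episode above 0.015 m or horizontal distance between served_tablet_center and dish_served above 0.032 m).
It fails at once if the bottle, beaker or flask is pushed about or tipped (distance of any of bottle, beaker, flask from where it was at the start of the episode above 0.015 m).
It also fails if it takes over 48 s, if anything falls off the work surface, if the arm or the gripper's body presses on something with over 40 N, if the wrist force passes 120 N, or if a joint passes its speed limit or range.

ROBOT

A 6-joint arm with a two-finger parallel gripper is mounted at the origin on the work surface. World frame = base frame: x ahead of the robot, y to its left, z up, the work surface at z = 0. Lengths are in mm, angles in rad, forces in N, time in s.
With the tool pointing down it reaches from about 375 to 900 mm from the base axis. Payload 3.1 kg.
Tool frame: the origin (TCP) lies between the finger pads; the fingertips stand 19 mm ahead of it and the grasp point (between the pads) is the TCP; z points along the fingers, y is the line along which they close (so a half turn about z gives the same grasp; the last joint's range is limited). The gripper opens to 87 mm and grips with 3 to 60 N. Pads are 19 mm wide; open, the fingers measure 117 mm over their backs; the gripper's body (75 mm by 190 mm) begins 51 mm behind the grasp point.
Start: joints at [-1.45, 0.527, 1.433, -0, 1.181, -0.178], TCP at [184.007, -597.276, 241.548] pointing down, gripper open.
Joint ranges: [-3.08, 3.08], [-0.75, 2.2], [0.22, 2.44], [-1.43, 4.57], [0, 2.65], [-2.85, 2.85]. Speed limits (rad/s): [2.79, 2.79, 3.14, 3.14, 3.14, 3.14].

INTERFACE

Orientations are given as a 3x3 rotation matrix whose columns are the frame's x, y, z axes.
In Python, from plant import manip gives the robot as it stands.
- The arm moves only by the tool carry_out, never from a script. Its arguments are lists of equal length, an entry for each row: "dp": the shift along the tool's x, y, z in units of 100 mm (1.0 is 100 mm), a list of three; "rot": the turn, a rotation vector about the tool's x, y, z in units of 360 degrees (1.0 is 360 degrees), a list of three. A call has exactly 10 rows; each row shifts and turns the commanded pose from where the row before left it, along the tool's axes as they then stand; what a row does not reach is not made up. A row lasts 1/12 s, in which the tool goes at most 41.7 mm and 7.16 degrees, less where a joint would pass 70% of its speed; a pose out of reach is approached as far as the arm can. A call with a number of a shift or a turn outside -1 to 1 is refused whole. A call with a gripper value outside its range is refused whole. "fingers" is the gripper's target within -1 to 1 (shut at 1, half-way at 0, fully open at -1), set as the call begins (left out, the last holds). The fingers move at their own pace and stop on an object; "squeeze" is the grip in N (left out, the last holds). Time passes only in rows, so rows that do not move let the fingers close, or fill a call up. It gives the time, the measured TCP pose, the force, the opening and the grip force at its end, in the units of the state.
- manip.get_state(): the state, without advancing time (a new reading comes with each control period).
- manip.read_camera(name): name is "scene" or "top"; returns (picture, depth): 400x640x3 uint8, red, green, blue; 400x640 float32, mm along the optical axis (not along the pixel's ray), 0 where there is no reading.
- manip.calibration(name): a dict with "K" (3x3 intrinsics, pixels), "world_to_cam" (4x4, takes a point from world to camera coordinates). Camera axes: x right, y down, z forward; pixel columns grow to the right and rows downward; lengths in mm; the calibration is good to about 2 mm. A picture is of the moment at which its call begins. calibration takes no time and is no camera call.
- manip.hand_in(): hands the job in; it is judged then, once.
Trained networks look in the newest picture that a camera, given by its name, has taken for a name from the list of things; names that differ only in an ending like _2 or _b are one class to them, and where a whole thing is asked for, a point or a joint stands for the part that bears it (a point fixed in the world has none). Each returns a list of dicts, best first, with "confidence" (0 to 1); they miss things now and then, are a little off and sometimes report something else, mostly with a low value. They report only what shows in the picture. A call takes as long as a camera call. They do not tell look-alikes from the thing itself.
- manip.recognise(camera, name): "at" ([x, y, z] in mm, in world coordinates, good to about 4 mm: the middle of the surface that is visible of it).
- manip.trace(camera, name): "pixels" (400x640 bool, what is visible of it).
The state is a dict: "clock": time; "joint_positions": joint angles; "qd": joint speeds; "tau": joint torques, N m; "position": TCP position; "orientation": TCP orientation; "force": force on the tool from outside, world axes, zero at the start; "wrist_torque": the same for the moment, N m; "gripper_width": opening from 0.0 (shut) to 1.0 (fully open); "grip_force": force on a finger pad.
Only numpy, scipy, OpenCV 4.12 (cv2) and the standard library are available. Lean on these libraries where they do the work, as an engineer would, in place of code of your own. Each camera call takes 0.05 s, during which the arm holds its last target. There are 200 camera calls.

## Working session

There is one attempt and no reset: what is moved stays moved. The work goes in short steps, Python scripts to look and compute and a tool call to move; the robot and the scene stay as the last step left them, time stands still between calls to the robot, and variables do not carry over. Pictures are saved under pics/ and viewed, at most 10 in all, crops included, and the job is handed in when it is done.

Besides the shell and the picture viewer there is one more tool, called after ">>>" as name(argument=value, ...) on one line, values as JSON. carry_out: Moves the arm, as the interface text tells. Shifts and turns lie within -1 to 1; 1 stands for 100 mm of shift or 360 degrees of turn. Its arguments: {"type":"object","properties":{"dp":{"type":"array","items":{"type":"array","items":{"type":"number","minimum":-1,"maximum":1}}},"rot":{"type":"array","items":{"type":"array","items":{"type":"number","minimum":-1,"maximum":1}}},"fingers":{"type":"number"},"squeeze":{"type":"number"}},"required":["dp","rot"]}

```bash
mkdir -p pics
python3 - <<'E'
from plant import manip
import cv2,numpy as np
for c in("scene","top"):
    p,d=manip.read_camera(c); cv2.imwrite(f"pics/{c}0.png",p[:,:,::-1])
    W=manip.calibration(c)["world_to_cam"];print(c,np.round(-W[:3,:3].T@W[:3,3]))
for n in["dispenser","push_pad","landing_plate","magazine","dish_empty","dish_served","served_tablet_center","bottle","beaker","flask"]:
    for c in("top","scene"):
        print(n,c,[(np.round(r["at"]).tolist(),round(r["confidence"],2)) for r in manip.recognise(c,n)][:4])
s=manip.get_state();print(s)
E
```

```text
scene [1094. -415.  531.]
top [482.  52. 780.]
dispenser top [([577.0, 65.0, 35.0], 0.87)]
dispenser scene [([591.0, 48.0, 41.0], 0.81)]
push_pad top [([523.0, 73.0, 40.0], 0.57)]
push_pad scene [([494.0, 70.0, 43.0], 0.8)]
landing_plate top [([575.0, 70.0, 40.0], 0.81)]
landing_plate scene [([595.0, 50.0, 39.0], 0.73), ([642.0, -21.0, 14.0], 0.31)]
magazine top [([577.0, 63.0, 33.0], 0.63)]
magazine scene [([599.0, 53.0, 45.0], 0.89)]
dish_empty top [([656.0, 132.0, 5.0], 0.58)]
dish_empty scene [([649.0, 140.0, 12.0], 0.66)]
dish_served top [([651.0, -17.0, 7.0], 0.58)]
dish_served scene [([634.0, -7.0, 18.0], 0.89)]
served_tablet_center top [([733.0, -75.0, 10.0], 0.71), ([671.0, -110.0, 12.0], 0.67), ([742.0, 5.0, 8.0], 0.65), ([603.0, -114.0, 7.0], 0.65)]
served_tablet_center scene [([612.0, -116.0, 11.0], 0.74), ([747.0, 2.0, 9.0], 0.72), ([596.0, 49.0, 39.0], 0.72), ([643.0, -17.0, 13.0], 0.71)]
bottle top [([512.0, -85.0, 92.0], 0.73)]
bottle scene [([532.0, -104.0, 69.0], 0.74)]
beaker top [([786.0, 163.0, 57.0], 0.87)]
beaker scene [([782.0, 140.0, 63.0], 0.62)]
flask top [
[... 276 characters left out ...]
 1.18144160e+00, -1.78496688e-01]), 'qd': array([ 0.00050972,  0.00076833, -0.00075141, -0.00173903,  0.00096188,
        0.00098264]), 'tau': array([-7.94185871e-05, -4.40029299e+01, -1.76986599e+01,  6.35403581e-02,
        5.06515335e-02,  6.84045631e-06]), 'position': array([ 184.03742188, -597.26922475,  241.53795073]), 'orientation': array([[ 9.55684654e-01,  2.94392327e-01,  2.11112993e-05],
       [ 2.94392325e-01, -9.55684653e-01,  5.61211079e-05],
       [ 3.66973683e-05, -4.74190771e-05, -9.99999998e-01]]), 'force': array([ 1.2893272 , -0.03543577,  0.66114842]), 'wrist_torque': array([ 0.02845418, -0.03999141,  0.01707532]), 'grip_force': 0.0, 'gripper_width': 0.9967504465875322}
```

View pics/top0.png

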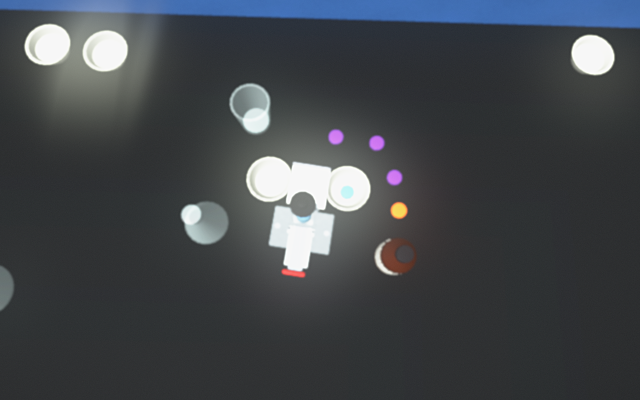

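View pics/scene0.png

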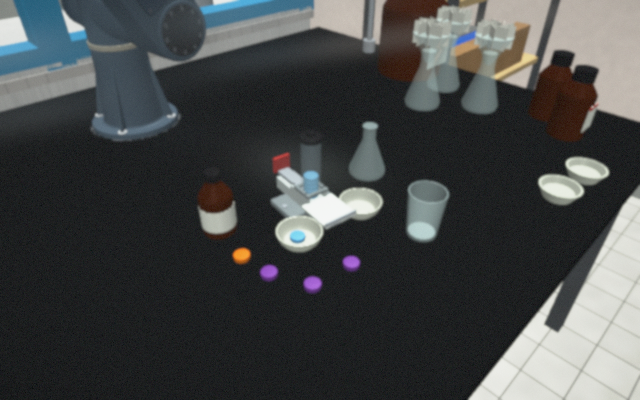

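The top view shows the red pad at (293,272), the magazine cap at (303,204) and the white plate at (310,182). There are two dishes beside the plate. The one at (348,188) holds a pale blue tablet, so it is the served dish. The one at (269,179), on the dispenser's +y side, is empty and is the target. The purple and orange discs and the far dishes are look-alikes. Next I'll measure the pose precisely and enlarge the crop.

```bash
cat > h.py <<'E'
from plant import manip
import cv2,numpy as np
def cloud(c):
    p,d=manip.read_camera(c);k=manip.calibration(c);K=k["K"];W=np.array(k["world_to_cam"])
    v,u=np.indices(d.shape);q=np.stack([(u-K[0][2])*d/K[0][0],(v-K[1][2])*d/K[1][1],d],-1)
    P=(q-W[:3,3])@W[:3,:3]; P[d==0]=np.nan
    return p,P
E
python3 - <<'E'
from h import *
p,P=cloud("top");cv2.imwrite("pics/crop0.png",cv2.resize(p[80:300,170:430,::-1],None,fx=3,fy=2.7))
x,y,z=P.transpose(2,0,1);r,g,b=p.astype(int).transpose(2,0,1)
def rect(n,m):
    m=cv2.morphologyEx(m.astype(np.uint8),cv2.MORPH_OPEN,np.ones((2,2)))
    k,l,s,c=cv2.connectedComponentsWithStats(m);i=1+s[1:,4].argmax();m=l==i
    q=P[m]; print(n,m.sum(),"med",np.round(np.median(q,0),1),"rect",[np.round(t,1) for t in cv2.minAreaRect(q[:,:2].astype(np.float32))]);return q
box=(x>430)&(x<720)
red=(r>120)&(g<90)&(b<90)&(z>50)&(abs(y-70)<60)&box
rect("pad",red)
near=box&(abs(y-60)<60)
rect("cap",near&(z>155)&(z<180))
rect("plate",near&(z>29)&(z<39)&(x>600))
rect("bed",near&(z>29)&(z<45)&(x<570))
rect("foot",near&(z>7)&(z<17)&(x<600))
for n,yc in(("empty",138),("served",-13)):
    m=box&(z>19)&(z<30)&(abs(y-yc)<60)&(x>590)
    q=P[m];A=np.c_[2*q[:,:2],np.ones(len(q))];s=np.linalg.lstsq(A,(q[:,:2]**2).sum(1),rcond=None)[0]
    print(n,m.sum(),np.round(s[:2],1),np.sqrt(s[2]+s[0]**2+s[1]**2))
E
```

```text
Traceback (most recent call last):
ValueError: attempt to get argmax of an empty sequence
```

View pics/crop0.png

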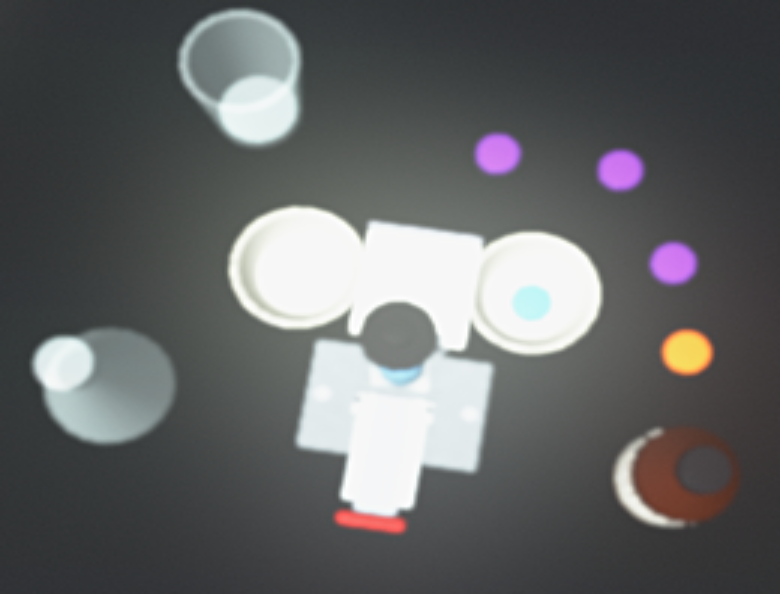

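The crop confirms it: the left dish at crop (298,268) is empty and the right one holds the blue tablet at (531,302). I'll fix the masks now.

Run:
```python
from h import *
p,P=cloud("top")
x,y,z=P.transpose(2,0,1);r,g,b=p.astype(int).transpose(2,0,1)
def rect(n,m):
    if m.sum()<5: print(n,"none");return
    k,l,s,c=cv2.connectedComponentsWithStats(m.astype(np.uint8));i=1+s[1:,4].argmax();m=l==i
    q=P[m]; print(n,m.sum(),"med",np.round(np.median(q,0),1),"mean",np.round(q.mean(0),1),"rect",[np.round(t,1) for t in cv2.minAreaRect(q[:,:2].astype(np.float32))])
box=(x>400)&(x<720)
print(p[272,293],P[268:278,293].round(0).tolist())
red=(r-g>60)&(r-b>60);red[:255]=0;red[285:]=0;red[:,:270]=0;red[:,320:]=0
rect("pad",red)
near=box&(abs(y-60)<60)
rect("cap",near&(z>155)&(z<180))
rect("plate",near&(z>29)&(z<39)&(x>600))
rect("bed",near&(z>29)&(z<45)&(x<570))
rect("foot",near&(z>7)&(z<17)&(x<600))
for n,yc in(("empty",138),("served",-13)):
    m=box&(z>19)&(z<30)&(abs(y-yc)<60)&(x>590)
    q=P[m];A=np.c_[2*q[:,:2],np.ones(len(q))];s=np.linalg.lstsq(A,(q[:,:2]**2).sum(1),rcond=None)[0]
    print(n,m.sum(),np.round(s[:2],1),np.sqrt(s[2]+s[0]**2+s[1]**2))
# exact pixel->plane intersections
k=manip.calibration("top");K=np.array(k["K"]);W=np.array(k["world_to_cam"]);C=-W[:3,:3].T@W[:3,3]
def pl(u,v,h):
    d=W[:3,:3].T@np.linalg.inv(K)@[u,v,1];return (C+d*(h-C[2])/d[2]).round(1)
m=cv2.findNonZero(red.astype(np.uint8));R=cv2.minAreaRect(m);print(R);print([pl(*c,70) for c in cv2.boxPoints(R)])
```

```text
[248 101  96] [[495.0, 79.0, 42.0], [493.0, 81.0, 1.0], [491.0, 78.0, 70.0], [489.0, 78.0, 69.0], [488.0, 78.0, 69.0], [486.0, 78.0, 67.0], [484.0, 78.0, 69.0], [483.0, 81.0, -1.0], [481.0, 81.0, -2.0], [479.0, 81.0, -1.0]]
pad 134 med [486.   79.3  68.7] mean [486.1  79.1  51.4] rect [array([486.3,  81.4]), array([43. ,  9.8]), np.float64(81.2)]
cap 574 med [587.1  63.9 160.1] mean [587.7  64.  161. ] rect [array([588.6,  64.1]), array([39.8, 38.8]), np.float64(1.5)]
plate 1146 med [649.5  51.6  33.9] mean [648.3  54.3  33.9] rect [array([642.7,  56.6]), array([68. , 75.4]), np.float64(81.9)]
bed 928 med [530.5  72.3  41. ] mean [530.3  72.3  39.2] rect [array([530.1,  72.1]), array([41.1, 75.8]), np.float64(80.0)]
foot 730 med [558.4  29.6  11.9] mean [558.9  29.8  11.9] rect [array([560.5,  30.4]), array([35., 74.]), np.float64(82.2)]
empty 337 [656.2 128.5] 38.07605336727948
served 308 [640.8 -13.1] 38.67270806962607
((292.6057434082031, 272.9010314941406), (23.518945693969727, 5.734915733337402), 10.007980346679688)
[array([484.5,  98.6,  70. ]), array([493.7,  97.2,  70. ]), array([487.6,  58.8,  70. ]), array([478.4,  60.2,  70. ])]
```

>>> carry_out(dp=[[0.36,-0.19,0],[0.36,-0.19,0],[0.36,-0.19,0],[0.36,-0.19,0],[0.36,-0.19,0],[0.36,-0.19,0],[0.36,-0.19,0],[0.36,-0.19,0],[0.36,-0.19,0],[0.36,-0.19,0]], rot=[[0,0,0],[0,0,0],[0,0,0],[0,0,0],[0,0,0],[0,0,0],[0,0,0],[0,0,0],[0,0,0],[0,0,0]], fingers=1, squeeze=20)

```text
clock: 2.03
position: [473.3, -308.2, 241.8]
orientation: [[0.956, 0.294, 0.0], [0.294, -0.956, -0.0], [0.0, 0.0, -1.0]]
force: [0.7, -0.5, -0.2]
gripper_width: 0.326
grip_force: 0.0
```

```bash
cat >> h.py <<'E'
from scipy.spatial.transform import Rotation as Ro
a=np.radians(-8);D=np.array([np.cos(a),np.sin(a),0]);N=np.array([-np.sin(a),np.cos(a),0]);Z=np.array([0,0,1.]);T=np.array([588,64,0.])
def ori(t):
    t=np.radians(t);z=np.sin(t)*D-np.cos(t)*Z;y=-N;return np.c_[np.cross(y,z),y,z]
def tcp(d,n,h,t): # tip position in dispenser axes -> TCP
    return T+d*D+n*N+h*Z-19*ori(t)[:,2]
def where():
    s=manip.get_state();p=s["position"];R=s["orientation"];q=p+19*R[:,2]-T
    print("t",round(s["clock"],2),"tcp",p.round(1),"tip d,n,h",np.round([q@D,q@N,q[2]],1),"F",s["force"].round(1),"w",round(s["gripper_width"],2),"q",s["joint_positions"].round(2));return p,R
def go(d=None,n=None,h=None,t=None):
    p,R=where();
    if t is not None: print("rot total",(Ro.from_matrix(R.T@ori(t)).as_rotvec()/2/np.pi).round(4))
    if d is not None: print("dp total now-axes",(R.T@(tcp(d,n,h,t)-p)/100).round(3),"target axes",(ori(t).T@(tcp(d,n,h,t)-p)/100).round(3))
E
python3 -c "
from h import *
go(-150,0,150,30)"
```

```text
t 2.03 tcp [ 473.3 -308.2  241.8] tip d,n,h [ -61.7 -384.5  222.8] F [ 0.7 -0.5 -0.2] w 0.33 q [-0.77  0.45  1.59 -0.    1.11  0.5 ]
rot total [-0.0182  0.0819  0.0682]
dp total now-axes [ 0.747 -3.897  0.752] target axes [-1.223 -3.845  0.164]
```

>>> carry_out(dp=[[0.05,-0.39,0],[0.05,-0.39,0],[0.05,-0.39,0],[0.05,-0.39,0],[0.05,-0.39,0],[0.05,-0.39,0],[0.05,-0.39,0],[0.05,-0.39,0],[0.05,-0.39,0],[0.05,-0.39,0]], rot=[[0,0,0],[0,0,0],[0,0,0],[0,0,0],[0,0,0],[0,0,0],[0,0,0],[0,0,0],[0,0,0],[0,0,0]])

```text
clock: 2.87
position: [404.6, 79.4, 241.9]
orientation: [[0.956, 0.294, 0.001], [0.294, -0.956, -0.0], [0.001, 0.0, -1.0]]
force: [0.2, -0.1, 0.2]
gripper_width: 0.001
grip_force: 0.0
```

>>> carry_out(dp=[[0,0,0],[0,0,0],[0,0,0],[0,0,0],[0,0,0],[0,0,0],[0,0,0],[0,0,0],[0,0,0],[0,0,0]], rot=[[-0.0018,0.0082,0.0068],[-0.0018,0.0082,0.0068],[-0.0018,0.0082,0.0068],[-0.0018,0.0082,0.0068],[-0.0018,0.0082,0.0068],[-0.0018,0.0082,0.0068],[-0.0018,0.0082,0.0068],[-0.0018,0.0082,0.0068],[-0.0018,0.0082,0.0068],[-0.0018,0.0082,0.0068]])

```text
clock: 3.7
position: [405.3, 77.8, 242.2]
orientation: [[0.856, -0.14, 0.498], [-0.123, -0.99, -0.068], [0.503, -0.003, -0.864]]
force: [0.2, -0.3, 0.4]
gripper_width: 0.005
grip_force: 0.0
```

```bash
python3 -c "
from h import *
go(-130,0,53,30)"
```

```text
t 3.7 tcp [405.3  77.8 242.2] tip d,n,h [-173.3  -11.7  225.7] F [ 0.2 -0.3  0.4] w 0.0 q [-0.05  0.13  2.27 -0.2   0.21  1.84]
rot total [-0.0004 -0.0005 -0.0004]
dp total now-axes [-0.494 -0.113  1.711] target axes [-0.488 -0.118  1.713]
```

>>> carry_out(dp=[[0.03,-0.012,0.1],[0.03,-0.012,0.1],[0.03,-0.012,0.1],[0.03,-0.012,0.1],[0.03,-0.012,0.1],[0,0,0],[0,0,0],[0,0,0],[0,0,0],[0,0,0]], rot=[[0,-0.0083,0],[0,-0.0083,0],[0,-0.0083,0],[0,-0.0083,0],[0,-0.0083,0],[0,0,0],[0,0,0],[0,0,0],[0,0,0],[0,0,0]])

```text
clock: 4.53
position: [438.5, 79.2, 202.3]
orientation: [[0.956, -0.137, 0.257], [-0.133, -0.991, -0.035], [0.26, -0.001, -0.966]]
force: [-0.2, -0.1, 0.4]
gripper_width: 0.004
grip_force: 0.0
```

```bash
python3 -c "
from h import *
go(-128,0,51,15)"
```

```text
t 4.53 tcp [438.5  79.2 202.3] tip d,n,h [-145.2   -5.7  184. ] F [-0.2 -0.1  0.4] w 0.0 q [-0.06  0.29  2.08 -0.04  0.51  1.68]
rot total [-0.0003 -0.0001  0.0002]
dp total now-axes [-0.179 -0.056  1.329] target axes [-0.178 -0.058  1.329]
```

>>> carry_out(dp=[[-0.018,-0.006,0.133],[-0.018,-0.006,0.133],[-0.018,-0.006,0.133],[-0.018,-0.006,0.133],[-0.018,-0.006,0.133],[-0.018,-0.006,0.133],[-0.018,-0.006,0.133],[-0.018,-0.006,0.133],[-0.018,-0.006,0.133],[-0.018,-0.006,0.133]], rot=[[0,0,0],[0,0,0],[0,0,0],[0,0,0],[0,0,0],[0,0,0],[0,0,0],[0,0,0],[0,0,0],[0,0,0]])

```text
clock: 5.37
position: [457.4, 83.0, 68.9]
orientation: [[0.956, -0.138, 0.258], [-0.133, -0.99, -0.034], [0.261, -0.002, -0.965]]
force: [-0.1, 0.6, -0.4]
gripper_width: 0.008
grip_force: 0.0
```

```bash
python3 -c "
from h import *
p,P=cloud('scene');cv2.imwrite('pics/s1.png',cv2.resize(p[80:280,130:450,::-1],None,fx=2.4,fy=2.4))
go(-60,0,51,15)"
```

```text
t 5.42 tcp [456.9  82.9  67. ] tip d,n,h [-127.6    0.5   48.7] F [-0.8 -0.2 -0.9] w 0.0 q [-0.05  0.63  2.15 -0.2   0.11  1.86]
rot total [-0.0003  0.0002  0.0001]
dp total now-axes [0.659 0.005 0.151] target axes [0.659 0.004 0.152]
```

View pics/s1.png

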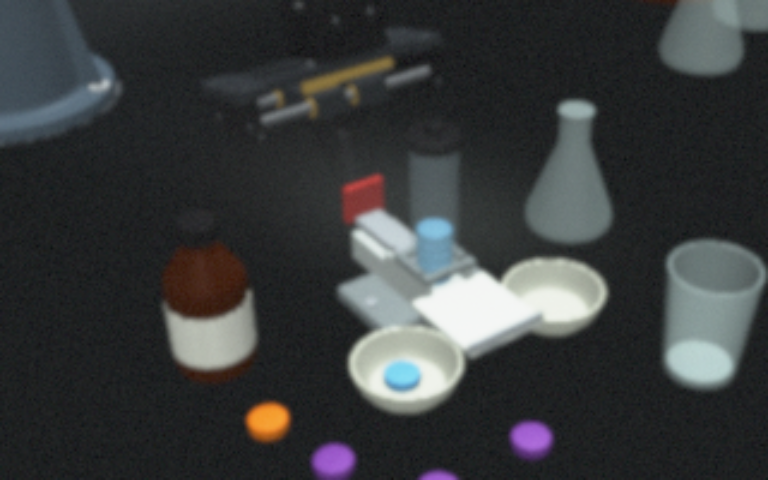

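>>> carry_out(dp=[[0.064,0,0.016],[0.064,0,0.016],[0.064,0,0.016],[0.064,0,0.016],[0.064,0,0.016],[0.064,0,0.016],[0.064,0,0.016],[0.064,0,0.016],[0.064,0,0.016],[0.064,0,0.016]], rot=[[0,0,0],[0,0,0],[0,0,0],[0,0,0],[0,0,0],[0,0,0],[0,0,0],[0,0,0],[0,0,0],[0,0,0]])

```text
clock: 6.25
position: [521.5, 73.7, 69.5]
orientation: [[0.958, -0.138, 0.253], [-0.134, -0.99, -0.034], [0.255, -0.001, -0.967]]
force: [-5.9, 0.9, -4.1]
gripper_width: 0.004
grip_force: 3.0
```

```bash
python3 -c "
from h import *
go(-52,0,51,15)"
```

```text
t 6.25 tcp [521.5  73.7  69.5] tip d,n,h [-62.3   0.4  51.1] F [-5.9  0.9 -4.1] w 0.0 q [-0.06  0.64  1.99 -0.08  0.25  1.72]
rot total [-0.0002  0.0006  0.0002]
dp total now-axes [0.099 0.003 0.027] target axes [0.099 0.003 0.028]
```

>>> carry_out(dp=[[0.01,0,0.003],[0.01,0,0.003],[0.01,0,0.003],[0.01,0,0.003],[0.01,0,0.003],[0.01,0,0.003],[0.01,0,0.003],[0,0,0],[0,0,0],[0,0,0]], rot=[[0,0,0],[0,0,0],[0,0,0],[0,0,0],[0,0,0],[0,0,0],[0,0,0],[0,0,0],[0,0,0],[0,0,0]])

```text
clock: 7.08
position: [527.6, 72.9, 69.5]
orientation: [[0.958, -0.138, 0.252], [-0.133, -0.99, -0.034], [0.255, -0.001, -0.967]]
force: [-7.3, 1.8, -0.6]
gripper_width: 0.004
grip_force: 3.9
```

```bash
python3 -c "
from h import *
p,P=cloud('scene');cv2.imwrite('pics/s2.png',cv2.resize(p[130:260,200:400,::-1],None,fx=4,fy=4))
go(-52,0,51,15)"
```

```text
t 7.13 tcp [527.5  72.9  69.4] tip d,n,h [-56.3   0.4  51.1] F [-6.9  0.7  0.2] w 0.01 q [-0.06  0.65  1.98 -0.07  0.26  1.71]
rot total [-0.0002  0.0007  0.0002]
dp total now-axes [0.04  0.004 0.012] target axes [0.04  0.004 0.012]
```

View pics/s2.png

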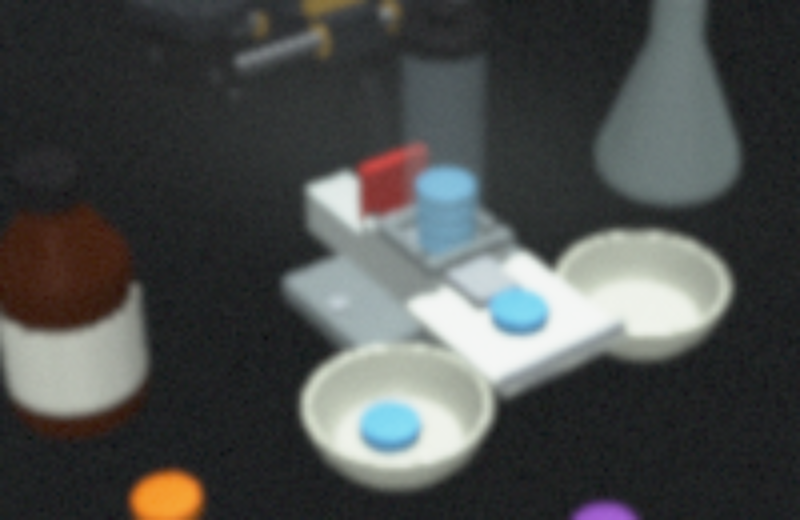

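The tablet is out on the plate at crop (518,310), with the bar tip behind it. I'll press on until the stop registers in the force.

>>> carry_out(dp=[[0.01,0,0.003],[0.01,0,0.003],[0.01,0,0.003],[0.01,0,0.003],[0,0,0],[0,0,0],[0,0,0],[0,0,0],[0,0,0],[0,0,0]], rot=[[0,0,0],[0,0,0],[0,0,0],[0,0,0],[0,0,0],[0,0,0],[0,0,0],[0,0,0],[0,0,0],[0,0,0]])

```text
clock: 7.97
position: [528.0, 72.8, 69.1]
orientation: [[0.96, -0.137, 0.246], [-0.133, -0.991, -0.034], [0.248, -0.0, -0.969]]
force: [-14.3, 1.9, 7.7]
gripper_width: 0.001
grip_force: 7.3
```

```bash
python3 -c "
from h import *
where()"
```

```text
t 7.97 tcp [528.   72.8  69.1] tip d,n,h [-56.    0.4  50.7] F [-14.3   1.9   7.7] w 0.0 q [-0.06  0.65  1.97 -0.07  0.27  1.71]
```

The plunger is at its stop: position stalled and force doubled. Backing off.

>>> carry_out(dp=[[-0.08,0,-0.02],[-0.08,0,-0.02],[-0.08,0,-0.02],[-0.08,0,-0.02],[-0.08,0,-0.02],[-0.08,0,-0.02],[-0.08,0,-0.02],[-0.08,0,-0.02],[-0.08,0,-0.02],[-0.08,0,-0.02]], rot=[[0,0,0],[0,0,0],[0,0,0],[0,0,0],[0,0,0],[0,0,0],[0,0,0],[0,0,0],[0,0,0],[0,0,0]])

```text
clock: 8.8
position: [454.2, 83.7, 69.1]
orientation: [[0.955, -0.138, 0.263], [-0.133, -0.99, -0.034], [0.265, -0.003, -0.964]]
force: [-0.7, 0.4, -0.6]
gripper_width: 0.004
grip_force: 0.0
```

```bash
python3 -c "
from h import *
go(-120,0,240,15)"
```

```text
t 8.8 tcp [454.2  83.7  69.1] tip d,n,h [-130.2    0.9   50.8] F [-0.7  0.4 -0.6] w 0.0 q [-0.05  0.62  2.16 -0.23  0.1   1.89]
rot total [-0.0005 -0.001   0.0001]
dp total now-axes [ 0.601  0.004 -1.798] target axes [ 0.59   0.008 -1.801]
```

>>> carry_out(dp=[[0.05,0,-0.183],[0.05,0,-0.183],[0.05,0,-0.183],[0.05,0,-0.183],[0.05,0,-0.183],[0.05,0,-0.183],[0.05,0,-0.183],[0.05,0,-0.183],[0.05,0,-0.183],[0.05,0,-0.183]], rot=[[0,0,0],[0,0,0],[0,0,0],[0,0,0],[0,0,0],[0,0,0],[0,0,0],[0,0,0],[0,0,0],[0,0,0]])

```text
clock: 9.63
position: [454.5, 82.9, 260.1]
orientation: [[0.955, -0.138, 0.262], [-0.133, -0.99, -0.035], [0.265, -0.001, -0.964]]
force: [1.0, -0.6, 0.1]
gripper_width: 0.007
grip_force: 0.0
```

>>> carry_out(dp=[[0,0,0],[0,0,0],[0,0,0],[0,0,0],[0,0,0],[0,0,0],[0,0,0],[0,0,0],[0,0,0],[0,0,0]], rot=[[0,-0.008,0],[0,-0.008,0],[0,-0.008,0],[0,-0.008,0],[0,-0.008,0],[0,-0.008,0],[0,-0.008,0],[0,-0.008,0],[0,-0.008,0],[0,-0.008,0]])

```text
clock: 10.47
position: [454.8, 82.7, 258.4]
orientation: [[0.963, -0.138, -0.232], [-0.134, -0.99, 0.033], [-0.235, -0.0, -0.972]]
force: [-0.6, 0.4, 0.2]
gripper_width: 0.003
grip_force: 0.0
```

```bash
python3 -c "
from h import *
p,P=cloud('top');x,y,z=P.transpose(2,0,1);r,g,b=p.astype(int).transpose(2,0,1)
m=(b-r>40)&(x>560)&(x<720)&(y>-60)&(y<200)
k,l,s,c=cv2.connectedComponentsWithStats(m.astype(np.uint8))
for i in range(1,k):
    if s[i,4]>10:
        q=np.nanmedian(P[l==i],0);e=q-T;print(s[i],c[i].round(1),q.round(1),np.round([e@D,e@N],1))
cv2.imwrite('pics/t2.png',cv2.resize(p[80:300,170:430,::-1],None,fx=3,fy=2.7))
go(64,-45,240,-15)"
```

```text
t 10.52 tcp [456.4  82.3 257.9] tip d,n,h [-1.373e+02 -2.000e-01  2.394e+02] F [ 1.9 -0.9 -0.4] w 0.01 q [-0.07  0.39  1.67  0.02  1.33  1.63]
rot total [-0.0001 -0.0039  0.0001]
dp total now-axes [ 1.96   0.449 -0.479] target axes [ 1.948  0.448 -0.527]
```

View pics/t2.png

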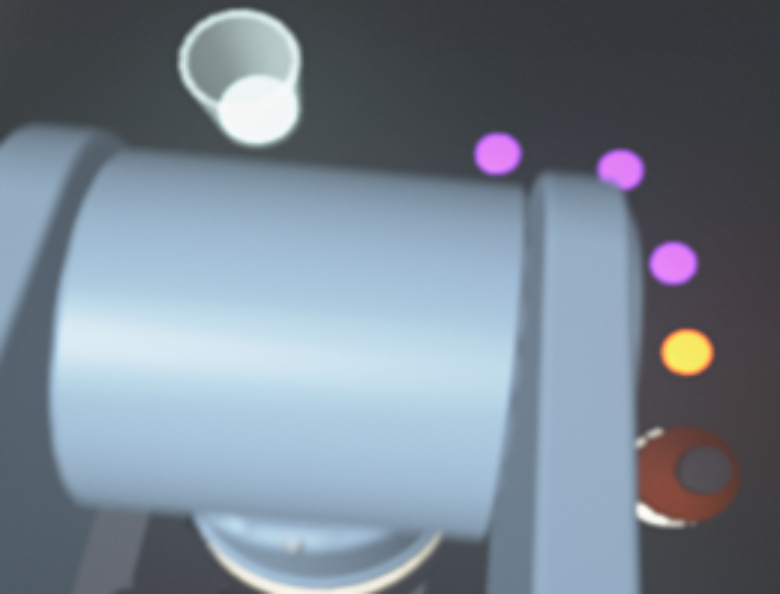

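The arm blocks the top view, so I'll measure the tablet with the scene camera.

```bash
cat >> h.py <<'E'
def blue(fn=None):
    p,P=cloud('scene');x,y,z=P.transpose(2,0,1);r,g,b=p.astype(int).transpose(2,0,1)
    m=(b-r>60)&(x>540)&(x<720)&(y>-60)&(y<200)
    k,l,s,c=cv2.connectedComponentsWithStats(m.astype(np.uint8))
    for i in range(1,k):
        if s[i,4]>10:
            Q=P[l==i];Q=Q[Q[:,2]>np.nanpercentile(Q[:,2],60)-3];q=np.nanmedian(Q,0);e=q-T;print(s[i],c[i].round(1),q.round(1),"d,n",np.round([e@D,e@N],1))
    if fn: cv2.imwrite(fn,cv2.resize(p[130:260,200:400,::-1],None,fx=4,fy=4))
E
python3 -c "
from h import *
blue('pics/s3.png')"
```

```text
[304 172  15  20 231] [311.1 181.5] [602.1  51.1  84. ] d,n [ 15.7 -10.8]
[323 203  14  10 118] [329.4 207.4] [648.1  52.9  41.2] d,n [61.  -2.6]
[290 231  15  12 139] [297.1 236.1] [639.9 -18.2  11.1] d,n [ 62.8 -74.2]
```

View pics/s3.png

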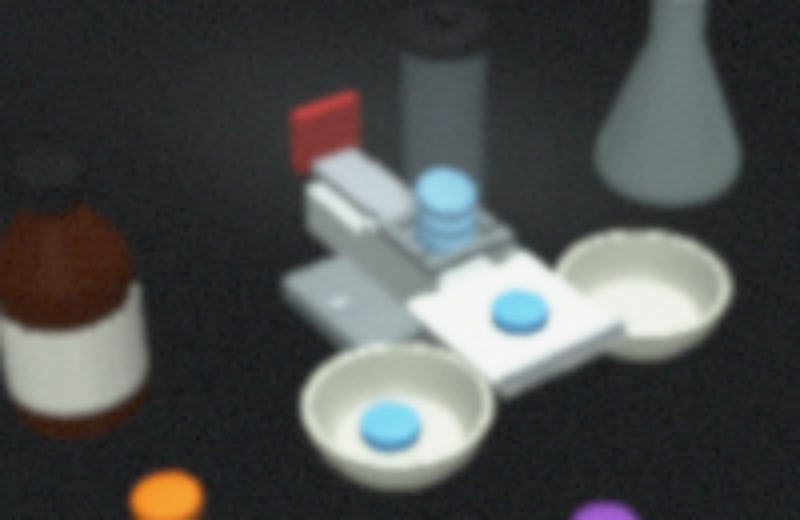

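The plunger is back and the tablet lies mid-plate at crop (520,310). The empty dish is at the right (645,295). Moving over, to the −n side of the tablet.

>>> carry_out(dp=[[0.277,0.068,-0.068],[0.277,0.068,-0.068],[0.277,0.068,-0.068],[0.277,0.068,-0.068],[0.277,0.068,-0.068],[0.277,0.068,-0.068],[0.277,0.068,-0.068],[0,0,0],[0,0,0],[0,0,0]], rot=[[0,0,0],[0,0,0],[0,0,0],[0,0,0],[0,0,0],[0,0,0],[0,0,0],[0,0.007,0],[0,0.007,0],[0,0.007,0]])

```text
clock: 11.4
position: [645.4, 7.9, 257.6]
orientation: [[0.985, -0.139, -0.102], [-0.138, -0.99, 0.015], [-0.103, -0.001, -0.995]]
force: [-0.3, -0.1, -0.0]
gripper_width: 0.004
grip_force: 0.0
```

```bash
python3 -c "
from h import *
go(62,-48,60,-6)"
```

```text
t 11.4 tcp [645.4   7.9 257.6] tip d,n,h [ 62.7 -47.5 238.7] F [-0.3 -0.1 -0. ] w 0.0 q [-0.16  0.58  1.28 -0.    1.38  1.55]
rot total [-0.0001 -0.0003  0.0001]
dp total now-axes [0.177 0.005 1.778] target axes [0.18  0.004 1.778]
```

>>> carry_out(dp=[[0.018,0,0.178],[0.018,0,0.178],[0.018,0,0.178],[0.018,0,0.178],[0.018,0,0.178],[0.018,0,0.178],[0.018,0,0.178],[0.018,0,0.178],[0.018,0,0.178],[0.018,0,0.178]], rot=[[0,0,0],[0,0,0],[0,0,0],[0,0,0],[0,0,0],[0,0,0],[0,0,0],[0,0,0],[0,0,0],[0,0,0]])

```text
clock: 12.23
position: [643.7, 8.8, 78.9]
orientation: [[0.985, -0.138, -0.103], [-0.137, -0.99, 0.015], [-0.104, -0.001, -0.995]]
force: [0.6, 0.3, 0.4]
gripper_width: 0.005
grip_force: 0.0
```

```bash
python3 -c "
from h import *
go(62,-48,38,-6)
blue('pics/s4.png')"
```

```text
t 12.23 tcp [643.7   8.8  78.9] tip d,n,h [ 60.9 -46.9  60.1] F [0.6 0.3 0.4] w 0.01 q [-0.16  0.79  1.42 -0.    1.04  1.55]
rot total [-0.0001 -0.0001  0.0002]
dp total now-axes [0.034 0.011 0.218] target axes [0.034 0.011 0.218]
[323 203  14  10 117] [329.4 207.4] [647.9  52.9  41.1] d,n [60.9 -2.6]
[290 231  15  12 136] [297.1 236.1] [639.4 -17.9  11. ] d,n [ 62.3 -74. ]
```

View pics/s4.png

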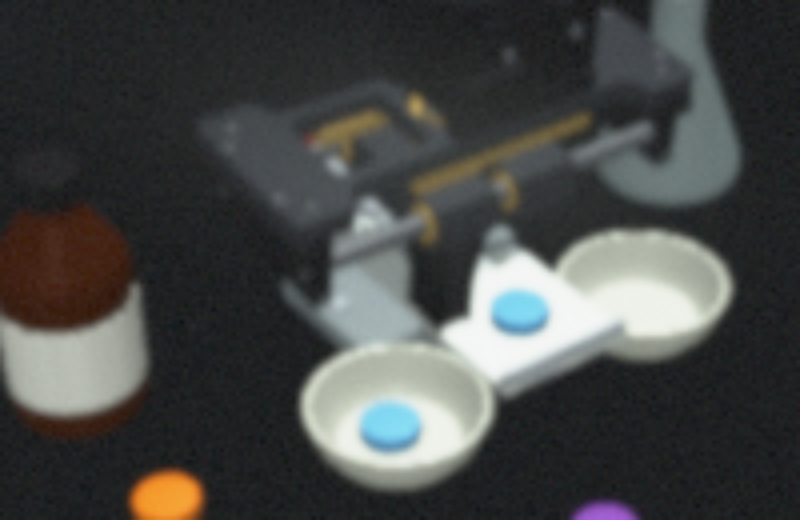

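>>> carry_out(dp=[[0.004,0,0.03],[0.004,0,0.03],[0.004,0,0.03],[0.004,0,0.03],[0.004,0,0.03],[0.004,0,0.03],[0.004,0,0.03],[0,0,0.005],[0,0,0],[0,0,0]], rot=[[0,0,0],[0,0,0],[0,0,0],[0,0,0],[0,0,0],[0,0,0],[0,0,0],[0,0,0],[0,0,0],[0,0,0]])

```text
clock: 13.12
position: [643.6, 8.9, 57.5]
orientation: [[0.985, -0.138, -0.107], [-0.137, -0.99, 0.016], [-0.108, -0.001, -0.994]]
force: [0.3, 1.3, 0.2]
gripper_width: 0.006
grip_force: 0.0
```

```bash
python3 -c "
from h import *
go(62,20,38,-6)"
```

```text
t 13.12 tcp [643.6   8.9  57.5] tip d,n,h [ 60.7 -46.9  38.7] F [0.3 1.3 0.2] w 0.01 q [-0.16  0.82  1.42 -0.    1.01  1.55]
rot total [-0.0002  0.0005  0.0002]
dp total now-axes [ 0.014 -0.669  0.006] target axes [ 0.013 -0.669  0.005]
```

>>> carry_out(dp=[[0,-0.046,0],[0,-0.046,0],[0,-0.046,0],[0,-0.046,0],[0,-0.046,0],[0,-0.046,0],[0,-0.046,0],[0,-0.046,0],[0,-0.046,0],[0,-0.046,0]], rot=[[0,0,0],[0,0,0],[0,0,0],[0,0,0],[0,0,0],[0,0,0],[0,0,0],[0,0,0],[0,0,0],[0,0,0]])

```text
clock: 13.95
position: [650.0, 54.9, 57.7]
orientation: [[0.985, -0.138, -0.107], [-0.137, -0.99, 0.016], [-0.108, -0.001, -0.994]]
force: [-0.8, 0.2, 0.7]
gripper_width: 0.006
grip_force: 0.1
```

```bash
python3 -c "
from h import *
where();blue()"
```

```text
t 13.95 tcp [650.   54.9  57.7] tip d,n,h [60.6 -0.4 38.8] F [-0.8  0.2  0.7] w 0.01 q [-0.09  0.83  1.4   0.01  1.02  1.61]
[313 184   5   8  18] [315.7 187.4] [606.6  60.8  64.4] d,n [18.9 -0.6]
[338 198   9  11  74] [342.1 202.8] [656.8  78.2  41.4] d,n [66.1 23.6]
[290 231  15  12 138] [297.1 236.1] [639.9 -17.7  11.1] d,n [ 62.8 -73.7]
```

>>> carry_out(dp=[[0,-0.05,0],[0,-0.05,0],[0,-0.05,0],[0,-0.05,0],[0,-0.04,0],[0,0,0],[0,0,0],[0,0,0],[0,0,0],[0,0,0]], rot=[[0,0,0],[0,0,0],[0,0,0],[0,0,0],[0,0,0],[0,0,0],[0,0,0],[0,0,0],[0,0,0],[0,0,0]])

```text
clock: 14.83
position: [653.2, 77.9, 57.6]
orientation: [[0.985, -0.138, -0.107], [-0.137, -0.99, 0.016], [-0.108, -0.001, -0.994]]
force: [-1.3, 0.0, 0.2]
gripper_width: 0.003
grip_force: 0.0
```

```bash
python3 -c "
from h import *
where();blue('pics/s5.png')"
```

```text
t 14.83 tcp [653.2  77.9  57.6] tip d,n,h [60.6 22.9 38.8] F [-1.3  0.   0.2] w 0.0 q [-0.06  0.83  1.39  0.01  1.03  1.65]
[352 202  14  10  97] [358.7 206.6] [658.1 122.9  11.2] d,n [61.2 68.1]
[290 231  15  12 139] [297.1 236.1] [639.9 -17.8  11. ] d,n [ 62.7 -73.7]
```

View pics/s5.png

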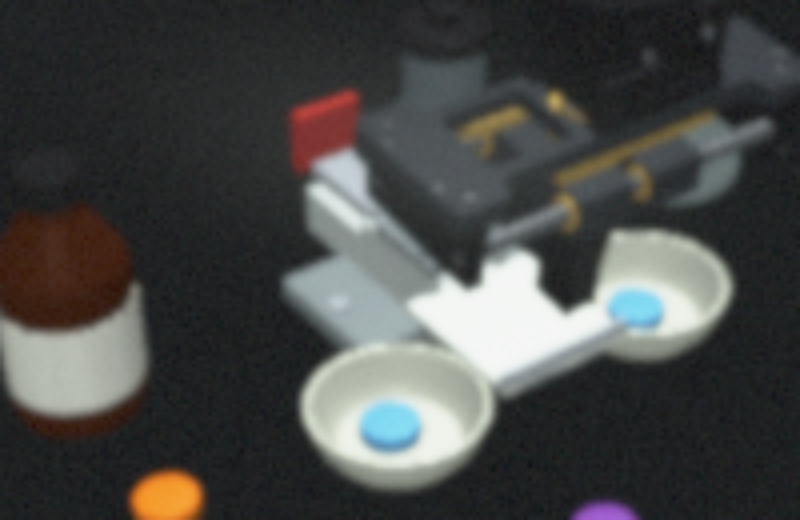

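The tablet lies flat in the target dish at crop (635,307), z≈11 mm and about 5 mm from the dish centre. Raising the tool clear and handing in.

>>> carry_out(dp=[[0,0.02,-0.15],[0,0,-0.2],[0,0,-0.2],[0,0,-0.2],[0,0,-0.2],[0,0,-0.2],[0,0,-0.2],[0,0,0],[0,0,0],[0,0,0]], rot=[[0,0,0],[0,0,0],[0,0,0],[0,0,0],[0,0,0],[0,0,0],[0,0,0],[0,0,0],[0,0,0],[0,0,0]])

```text
clock: 15.72
position: [666.5, 74.0, 190.9]
orientation: [[0.984, -0.138, -0.109], [-0.137, -0.99, 0.016], [-0.11, -0.001, -0.994]]
force: [-0.7, 0.2, -0.2]
gripper_width: 0.004
grip_force: 0.0
```

```bash
python3 -c "
from h import *
where();blue();print(manip.hand_in())"
```

```text
t 15.72 tcp [666.5  74.  190.9] tip d,n,h [ 74.2  20.8 172. ] F [-0.7  0.2 -0.2] w 0.0 q [-0.06  0.69  1.27  0.01  1.29  1.65]
[304 172  15  20 227] [311.2 181.4] [601.8  50.9  83.6] d,n [ 15.5 -11.1]
[352 202  14  10  97] [358.7 206.6] [658.3 123.2  11.1] d,n [61.4 68.4]
[290 231  15  12 139] [297.1 236.1] [639.8 -17.9  11.1] d,n [ 62.7 -73.8]
the job is handed in; nothing more can be done
None
```

I handed the job in at about 16 s: one tablet was dispensed and pushed into the empty dish, about 5 mm from its centre, with the plunger back at rest; the hand-in call returned no verdict.

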